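Present a ball valve for inspection

ROBOT

A 6-joint arm with a two-finger parallel gripper is mounted at the origin on a cart in front of the work surface, level with it; the furniture and walls round the work are solid. World frame = base frame: x ahead of the robot, y to its left, z up, the work surface at z = 0. Lengths are in m, angles in rad, forces in N, time in s.
With the tool pointing down it reaches from about 0.35 to 0.775 m from the base axis. Payload 5.5 kg.
Tool frame: the origin (TCP) lies at the very end of the fingers, on their centre line; the grasp point (between the pads) lies 19 mm behind it; z points along the fingers, y is the line along which they close (so a half turn about z gives the same grasp; the last joint's range is limited). The gripper opens to 85 mm and grips with 20 to 120 N. Pads are 22 mm wide; open, the fingers measure 114 mm over their backs; the gripper's body (76 mm by 85 mm) begins 54 mm behind the grasp point. The pads swing forward as they close: fully open they stand 13 mm farther back than shut.
Start: joints at [1.02, 0.313, 0.046, 1.304, 0, 1.431], TCP at [0.23, 0.527, 0.203] pointing down, gripper open.
Joint ranges: [-2.76, 2.76], [-0.86, 1.69], [-1.03, 1.26], [-2.2, 2.34], [-1.47, 1.5], [-3.14, 3.14]. Speed limits (rad/s): [2.57, 2.57, 3.14, 3.14, 3.14, 3.14].

INTERFACE

Orientations are given as [roll, pitch, yaw] about the fixed x, y, z axes, in that order (R = Rz(yaw) Ry(pitch) Rx(roll)).
In Python, from station import arm gives the robot as it stands.
- The arm moves only by the shell command python3 -m inch 'ROWS' [OPENING]. ROWS is JSON, a list that holds one entry, the list of rows, each a list of 6 numbers: the shift along the tool's x, y, z in mm, then the turn, a rotation vector about the tool's x, y, z in degrees. A call has 1 to 10 rows; each row is the pose to reach, as a shift and turn from the pose commanded when the call began, along the tool's axes at that moment; what a row does not reach only later rows make up. A row lasts 1/8 s, in which the tool goes at most 62.5 mm and 10.7 degrees, less where a joint would pass 70% of its speed; a pose out of reach is approached as far as the arm can. A call with a gripper value outside its range is refused whole. OPENING is the opening in per cent of the stroke, from 0 (shut) to 100 (fully open), set as the call begins (- or left out, the last holds). The fingers move at their own pace and stop on an object; the grip force is fixed at half the most. Time passes only in rows, so rows that repeat a pose let the fingers close. It gives the time, the measured TCP pose, the force, the opening and the grip force at its end, in the units of the state.
- arm.sense(): the state, without advancing time (a new reading comes with each control period).
- arm.read_camera(name): name is "scene" or "top" or "wrist"; returns a dict with "color" (480x640x3 uint8, red, green, blue), "fx", "fy", "cx", "cy" (pixels), "extrinsics" (4x4, takes a point from world to camera coordinates). Camera axes: x right, y down, z forward; pixel columns grow to the right and rows downward; lengths in m; the calibration is good to about 2 mm. A picture is of the moment at which its call begins. There is no depth.
- arm.sign_off(): hands the job in; it is judged then, once.
The state is a dict: "time_s": time; "joint_pos": joint angles; "qd": joint speeds; "joint_torque": joint torques, N m; "tcp_pos": TCP position; "ee_rot": TCP orientation; "ft_force": force on the tool from outside, world axes, zero at the start; "ft_torque": the same for the moment, N m; "width": finger opening in m; "gripper_force": force on a finger pad.
Only numpy, scipy, OpenCV 4.12 (cv2) and the standard library are available. Lean on these libraries where they do the work, as an engineer would, in place of code of your own. Each camera call takes 0.05 s, during which the arm holds its last target. There are 200 camera calls.

TASK

Pick the brass ball valve with the red lever out of the grey parts crate and present it for inspection: hold it in the air over the middle of the round black rubber pad on the white plate, about 15 cm above it, level and with the lever on top, quite still for at least three seconds. Finish while still holding it there; leave the other fittings in the crate and do not disturb the things standing on the bench.

Things in the scene. Friction and masses are not known exactly. Their poses are not given: they have to be found in the camera images.
- valve: brass ball valve, 36x85x50 mm, 0.19 kg, loose in the crate, red lever on top. Origin: centre of the underside; y along the pipe, z up. Hexagon nuts at y -20..-6 and +28..+42 mm, 36 mm wide along x, 32 mm high. Between them the body, 34 mm wide, sides flat at z 8..24 mm, y 0..22: best gripped there. Fixed lever: 12 mm wide bar at z 44..46, y -42..+17 mm, stem at y +11 mm
- valve_middle (a point): the middle of the valve's brass body, on the pipe axis: y = +11 mm, z = 16 mm in the valve's frame, straight below the lever's pivot; the valve's weight is centred near it
- crate: fixed low open grey plastic parts crate, 200 (its x) x 290 (its y) x 61 mm outside, walls 5 mm with a rim 10 mm wide, floor 5 mm thick. Origin: centre of its underside, z up
- pad: inspection spot, fixed on the bench: round black rubber pad, 138 mm in diameter, 8 mm thick, lying in the middle of a round white base plate 160 mm in diameter, 6 mm thick. Origin: centre of the plate's underside; the pad's top is 14 mm above it
- nipple_1: brass hose nipple, 52 x 27 x 24 mm, loose in the crate, one of the other fittings. Origin: centre of its underside; x along the nipple
- nipple_2: brass hose nipple, 59 x 31 x 27 mm, loose in the crate, as nipple_1
- nipple_3: brass hose nipple, 46 x 24 x 21 mm, loose in the crate, as nipple_1
- screwdriver: red screwdriver, 200 x 26 x 26 mm, lying loose at the back of the bench; a bystander. Origin: centre of its underside, x along it
- glue_bottle: small white glue bottle, 25 mm in diameter, 80 mm high, standing loose; a bystander. Origin: centre of its underside
- tub: white lidded tub, 64 mm in diameter, 66 mm high, standing loose; a bystander. Origin: centre of its underside
- spray_can: spray can with black cap, 60 mm in diameter, 178 mm high, standing loose; a bystander. Origin: centre of its underside
- highlighter: yellow-green marker pen, 135 x 19 x 20 mm, lying loose on the left; a bystander. Origin: centre of its underside, x along it
- pipe_clip_1: white plastic pipe clip, a bent open hook 48 x 58 x 8 mm lying flat, loose in the crate, one of the other fittings. Origin: centre of its underside
- pipe_clip_2: white plastic pipe clip, a bent open hook 48 x 58 x 8 mm lying flat, loose in the crate, one of the other fittings. Origin: centre of its underside
- pipe_clip_3: white plastic pipe clip, a bent open hook 48 x 58 x 8 mm lying flat, loose in the crate, one of the other fittings. Origin: centre of its underside
Things that resemble listed ones, but are neither listed nor needed, are in the scene too. There is more than one size of the pad; the job needs the larger.

How it is judged:
By the outcome, as a careful person would: the job done as asked, in the order asked, and still so for the second after the job is handed in, while the arm keeps its last pose, push and grip.
It also fails if it takes over 45 s, if anything falls off the work surface, if the arm or the gripper's body presses on something with over 40 N, if the wrist force passes 120 N, or if a joint passes its speed limit or range.

## Working session

There is one attempt and no reset: what is moved stays moved. The work goes in short steps, Python scripts to look and compute and a shell command to move; the robot and the scene stay as the last step left them, time stands still between calls to the robot, and variables do not carry over. Pictures are saved under pics/ and viewed, at most 10 in all, crops included, and the job is handed in when it is done.

```bash
mkdir -p pics; ls; cat > h.py <<'E'
from station import arm
import numpy as np, cv2
def snap(n,f):
    c=arm.read_camera(n); cv2.imwrite(f,c["color"][:,:,::-1]); return c
def ray(c,u,v,z):
    E=np.array(c["extrinsics"]); R,t=E[:3,:3],E[:3,3]
    o=-R.T@t; d=R.T@np.array([(u-c["cx"])/c["fx"],(v-c["cy"])/c["fy"],1])
    return o+d*(z-o[2])/d[2]
E
python3 - <<'E'
from h import *
import pickle
for n in("top","scene"):
    c=snap(n,f"pics/{n}1.png"); pickle.dump(c,open(n+".pkl","wb")); print(c["fx"],np.round(c["extrinsics"],3).tolist())
s=arm.sense(); print(s["tcp_pos"],s["ee_rot"],s["width"])
E
```

```text
pics
546.8290635162506 [[-0.038, -0.999, 0.004, 0.243], [-0.979, 0.037, -0.201, 0.566], [0.201, -0.011, -0.98, 1.142], [0.0, 0.0, 0.0, 1.0]]
445.8032712434529 [[0.926, -0.378, 0.019, -0.424], [-0.276, -0.709, -0.649, 0.367], [0.259, 0.596, -0.76, 0.801], [0.0, 0.0, 0.0, 1.0]]
[0.22935229 0.52674855 0.20247862] [-3.13996053e+00 -2.50186510e-04  2.73085453e+00] 0.08518770855688947
```

View pics/top1.png

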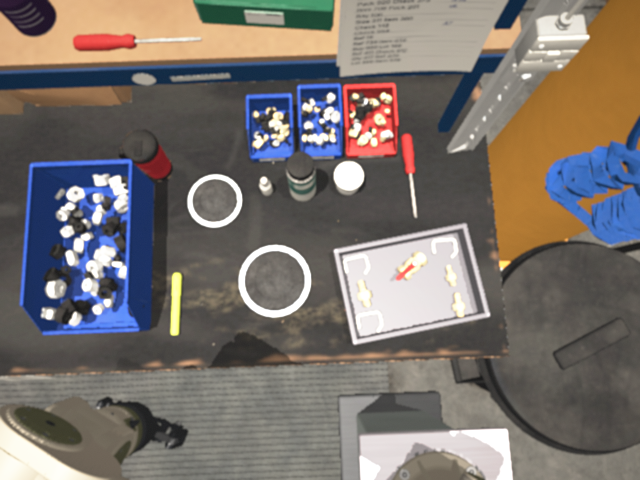

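View pics/scene1.png

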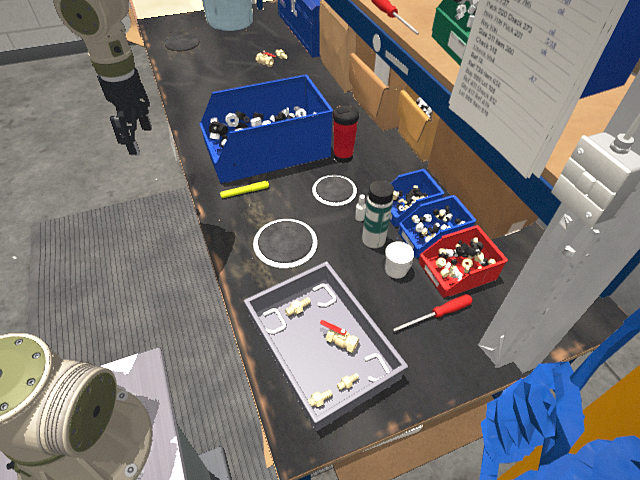

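The top view shows the valve at about (410,267), with its lever pointing down-left from about (422,255) to (395,278). The larger pad is at (275,281). The scene view shows the valve at about (340,335) in the crate.

```bash
python3 - <<'E'
from h import *
import pickle
def big(m): 
    n,l,s,_=cv2.connectedComponentsWithStats(m.astype(np.uint8)); return l==1+np.argmax(s[1:,4])
for n,(x0,y0,x1,y1),pb in(("top",(380,245,435,290),(230,235,320,325)),("scene",(305,305,370,365),(245,212,325,272))):
    c=pickle.load(open(n+".pkl","rb")); I=c["color"].astype(int)
    w=I[y0:y1,x0:x1]
    red=big((w[...,0]>130)&(w[...,1]<90)&(w[...,2]<90)); brass=(w[...,0]-w[...,2]>40)&(w[...,1]>110)
    for nm,m,z in(("red",red,.051),("brass",brass,.021)):
        v,u=np.nonzero(m); P=np.array([ray(c,a+x0,b+y0,z)[:2] for a,b in zip(u,v)])
        r=cv2.minAreaRect(P.astype(np.float32)*1000); e=np.linalg.svd(P-P.mean(0),full_matrices=False)[2][0]
        print(n,nm,len(u),P.mean(0).round(4),r,np.degrees(np.arctan2(e[1],e[0])))
    x0,y0,x1,y1=pb; w=I[y0:y1,x0:x1]; m=big(w.min(2)>150); v,u=np.nonzero(m)
    P=np.array([ray(c,a+x0,b+y0,.006)[:2] for a,b in zip(u,v)]).astype(np.float32)*1000
    print("pad",cv2.minEnclosingCircle(P),cv2.fitEllipse(cv2.convexHull(P)))
c=pickle.load(open("top.pkl","rb"));cv2.imwrite("pics/crop.png",cv2.resize(c["color"][220:350,325:500,::-1],None,fx=4,fy=4,interpolation=cv2.INTER_CUBIC))
E
```

```text
Traceback (most recent call last):
ValueError: attempt to get argmax of an empty sequence
```

```bash
cat > m.py <<'E'
from h import *
import pickle
def big(m): 
    n,l,s,_=cv2.connectedComponentsWithStats(m.astype(np.uint8)); return l==1+np.argmax(s[1:,4])
for n,(x0,y0,x1,y1),pb in(("top",(380,245,435,290),(230,235,320,325)),("scene",(305,305,370,365),(245,212,325,272))):
    c=pickle.load(open(n+".pkl","rb")); I=c["color"].astype(int)
    w=I[y0:y1,x0:x1]
    red=big((w[...,0]-w[...,1]>70)&(w[...,1]-w[...,2]<40)); brass=(w[...,0]-w[...,2]>40)&(w[...,0]-w[...,1]<55)
    for nm,m,z in(("red",red,.051),("brass",brass,.021)):
        v,u=np.nonzero(m); P=np.array([ray(c,a+x0,b+y0,z)[:2] for a,b in zip(u,v)])
        r=cv2.minAreaRect(P.astype(np.float32)*1000); e=np.linalg.svd(P-P.mean(0),full_matrices=False)[2][0]
        print(n,nm,len(u),P.mean(0).round(4),r,np.degrees(np.arctan2(e[1],e[0])))
    x0,y0,x1,y1=pb; w=I[y0:y1,x0:x1]; m=big(w.min(2)>150); v,u=np.nonzero(m)
    P=np.array([ray(c,a+x0,b+y0,.006)[:2] for a,b in zip(u,v)]).astype(np.float32)*1000
    print("pad",cv2.minEnclosingCircle(P),cv2.fitEllipse(cv2.convexHull(P)))
c=pickle.load(open("top.pkl","rb"));cv2.imwrite("pics/crop.png",cv2.resize(c["color"][220:350,325:500,::-1],None,fx=4,fy=4,interpolation=cv2.INTER_CUBIC))
E
python3 m.py
```

```text
top red 98 [0.4886 0.0446] ((489.6285705566406, 43.85935974121094), (12.151326179504395, 48.56924819946289), 42.10469436645508) 128.22020657886975
top brass 174 [0.5044 0.0251] ((501.9852600097656, 27.778255462646484), (36.07974624633789, 80.96551513671875), 40.201358795166016) -54.00238055872066
pad ((487.7131042480469, 330.1668701171875), 82.90641784667969) ((487.62994384765625, 330.3017578125), (163.95016479492188, 165.0896759033203), 105.23275756835938)
scene red 137 [0.4923 0.0409] ((493.3232421875, 40.47390365600586), (12.28441047668457, 57.768768310546875), 38.655853271484375) -51.04664547991579
scene brass 277 [0.5051 0.0195] ((487.61676025390625, 55.74383544921875), (42.27644348144531, 145.6879119873047), 32.85188293457031) -52.8138624076112
pad ((488.1251525878906, 330.7268371582031), 82.07881927490234) ((488.2179870605469, 331.28955078125), (160.92906188964844, 162.4528350830078), 156.16737365722656)
```

View pics/crop.png

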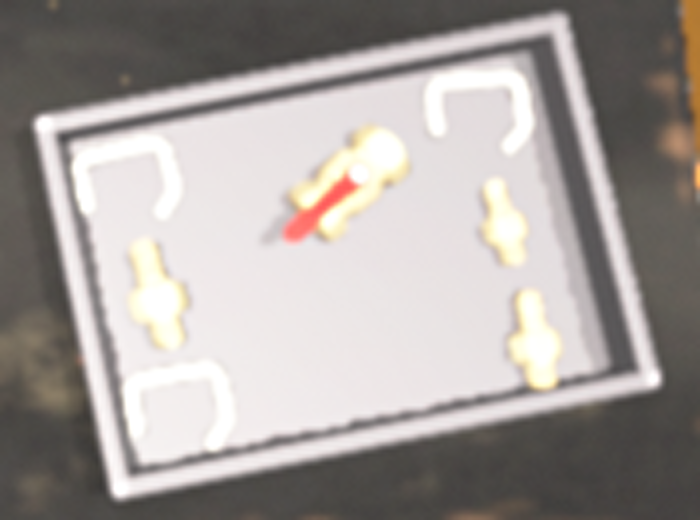

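Pad centre is about (0.488, 0.3305). The valve middle is about (0.507, 0.023), with its pipe axis at −51.5°. Next I'll move above it with the gripper partly open, because the crate wall is close.

```bash
python3 -m inch '[[[-456,-351,0,0,0,28],[-456,-351,0,0,0,28],[-456,-351,0,0,0,28],[-456,-351,0,0,0,28],[-456,-351,0,0,0,28],[-456,-351,0,0,0,28],[-456,-351,0,0,0,28],[-456,-351,0,0,0,28],[-456,-351,0,0,0,28],[-456,-351,0,0,0,28]]]' 65; python3 -m inch '[[[0,0,0,0,0,0],[0,0,0,0,0,0],[0,0,0,0,0,0]]]'
python3 - <<'E'
from h import *
import pickle
c=snap("wrist","pics/w1.png"); pickle.dump(c,open("w.pkl","wb"))
s=arm.sense(); print(s["tcp_pos"],s["ee_rot"],s["width"],s["time_s"])
E
```

```text
time_s: 1.35
tcp_pos: [0.5088, 0.02, 0.2026]
ee_rot: [-3.141, -0.0, 2.237]
ft_force: [-0.7, -0.0, 0.3]
width: 0.0551
gripper_force: 0.0
time_s: 1.72
tcp_pos: [0.5069, 0.0248, 0.2035]
ee_rot: [3.141, -0.0, 2.244]
ft_force: [0.2, 0.2, -0.1]
width: 0.055
gripper_force: 0.0
[0.50699875 0.02464408 0.20348823] [ 3.14137279e+00 -4.94244248e-05  2.24431314e+00] 0.05527197597177813 1.775
```

View pics/w1.png

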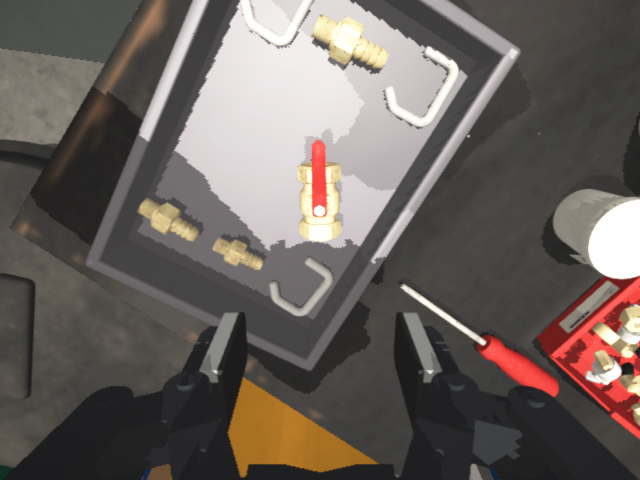

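The wrist view shows the valve upright at (320,200), with the lever tip at (318,142) and the pivot at (320,211). The pipe runs vertically, nicely across the jaws.

```bash
python3 - <<'E'
from h import *
import pickle
c=pickle.load(open("w.pkl","rb")); I=c["color"].astype(int)[130:250,290:350]
red=(I[...,0]-I[...,1]>90)&(I[...,1]-I[...,2]<40); br=(I[...,0]-I[...,2]>35)&(I[...,1]>60)|red
for nm,m,z in(("red",red,.051),("brass",br,.021)):
    v,u=np.nonzero(m.astype(np.uint8)); print(nm,u.min()+290,u.max()+290,v.min()+130,v.max()+130)
    P=np.array([ray(c,a+290,b+130,z)[:2] for a,b in zip(u,v)],np.float32)*1000
    e=np.linalg.svd(P-P.mean(0),full_matrices=False)[2][0]; print(P.mean(0),cv2.minAreaRect(P),np.degrees(np.arctan2(e[1],e[0])))
print("tip,pivot-end",ray(c,318.5,139.5,.051),ray(c,320,217,.051),"nut end",ray(c,320.5,242,.021),"nut near",ray(c,319,163,.021))
E
```

```text
red 312 326 140 216
[490.36426   43.297527] ((492.0598449707031, 41.577880859375), (11.01402759552002, 58.8819465637207), 38.85559844970703) -50.46116
brass 297 340 140 241
[501.5364    29.584585] ((502.6672668457031, 27.931549072265625), (36.09672546386719, 87.27232360839844), 39.481075286865234) -50.2639
tip,pivot-end [0.47329775 0.06473113 0.051     ] [0.51162572 0.01849039 0.051     ] nut end [ 0.5316568  -0.00597972  0.021     ] nut near [0.48729727 0.04757415 0.021     ]
```

```bash
python3 -m inch '[[[-1.5,-0.5,50,0,0,-1],[-1.5,-0.5,100,0,0,-1],[-1.5,-0.5,140,0,0,-1],[-1.5,-0.5,165,0,0,-1],[-1.5,-0.5,182,0,0,-1],[-1.5,-0.5,190,0,0,-1],[-1.5,-0.5,194,0,0,-1],[-1.5,-0.5,194,0,0,-1],[-1.5,-0.5,194,0,0,-1]]]'
```

```text
time_s: 2.9
tcp_pos: [0.5087, 0.0218, 0.01]
ee_rot: [3.141, 0.001, 2.26]
ft_force: [-0.3, 0.0, -1.3]
width: 0.0556
gripper_force: 0.0
```

```bash
python3 -m inch '[[[0,0,2,0,0,0],[0,0,4,0,0,0],[0,0,4,0,0,0],[0,0,4,0,0,0]]]'
python3 -m inch '[[[0,0,0,0,0,0],[0,0,0,0,0,0],[0,0,0,0,0,0],[0,0,0,0,0,0],[0,0,0,0,0,0],[0,0,0,0,0,0]]]' 0
```

```text
time_s: 3.4
tcp_pos: [0.508, 0.0218, 0.0053]
ee_rot: [3.142, -0.0, 2.26]
ft_force: [-0.3, 0.9, 0.0]
width: 0.0553
gripper_force: 0.0
time_s: 4.15
tcp_pos: [0.5082, 0.0219, 0.0054]
ee_rot: [3.141, 0.0, 2.26]
ft_force: [-0.0, 0.5, 2.6]
width: 0.0094
gripper_force: 58.5
```

```bash
python3 - <<'E'
from h import *
a=snap("wrist","pics/w2.png")["color"]; t=snap("top","pics/t2.png")["color"][220:350,325:500]
b=cv2.resize(t,(400,300)); a=cv2.resize(a,(400,300))
cv2.imwrite("pics/c2.png",np.hstack([a,b])[:,:,::-1])
s=arm.sense(); print(s["width"],s["gripper_force"])
E
```

```text
0.009098063552704037 58.53515446186066
```

View pics/c2.png

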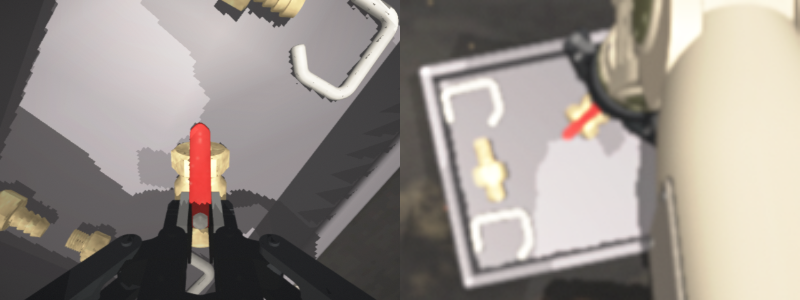

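The wrist view has the jaws at about 9 mm on either side of the lever near the pivot (200,222), not on the 34 mm body. I'll check the geometry by projection before doing anything.

```bash
python3 - <<'E'
from h import *
c=arm.read_camera("wrist"); E=np.array(c["extrinsics"]); s=arm.sense()
def pr(p):
    q=E[:3,:3]@p+E[:3,3]; return np.round([c["fx"]*q[0]/q[2]+c["cx"],c["fy"]*q[1]/q[2]+c["cy"],q[2]],3)
t=s["tcp_pos"]; print(t,"cam",-E[:3,:3].T@E[:3,3])
ax=np.array([np.cos(np.radians(-50.5)),np.sin(np.radians(-50.5)),0]); x=np.array([-ax[1],ax[0],0])
m=np.array([.5075,.0233,0])
for n,p in (("pivot",m+[0,0,.051]),("levertip",m-ax*.053+[0,0,.051]),("nutL",m-ax*.031+x*.018+[0,0,.021]),("nutR",m-ax*.031-x*.018+[0,0,.021]),("far nut top",m+ax*.031+[0,0,.037]),("tcp",t),("tcp near edge",t-ax*.011),("grasp edge",t-ax*.011+[0,0,.019])): print(n,pr(p))
cv2.imwrite("pics/w3.png",cv2.resize(c["color"][180:480,150:500,::-1],None,fx=2,fy=2))
E
```

```text
[0.50824832 0.02188244 0.00543233] cam [0.45420995 0.08793607 0.17585846]
pivot [3.20684e+02 3.50551e+02 1.46000e-01]
levertip [3.20644e+02 2.00140e+02 1.28000e-01]
nutL [3.67244e+02 2.37001e+02 1.64000e-01]
nutR [2.74067e+02 2.37028e+02 1.64000e-01]
far nut top [3.20694e+02 3.97002e+02 1.69000e-01]
tcp [3.19938e+02 2.94819e+02 1.89000e-01]
tcp near edge [3.19917e+02 2.72174e+02 1.85000e-01]
grasp edge [3.19845e+02 2.91433e+02 1.67000e-01]
```

View pics/w3.png

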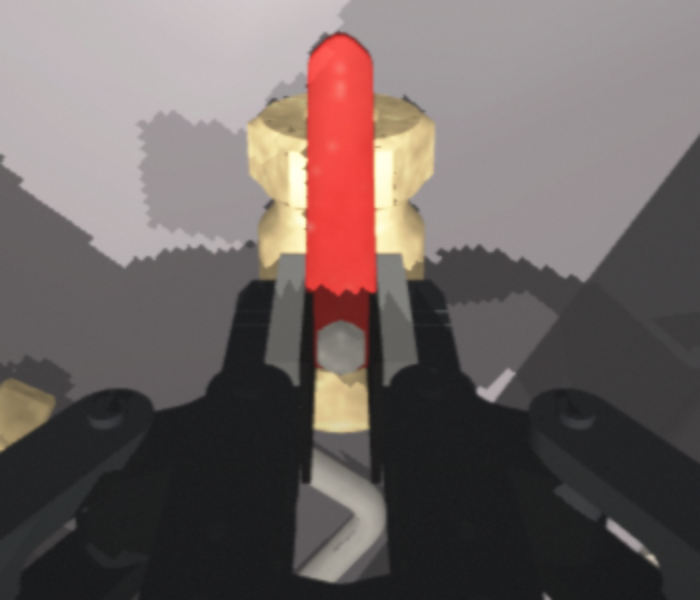

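Projection puts the valve exactly where expected, but the visible fingertips look about 30 mm above the reported TCP, so they closed on the lever or stem. A side view from the scene camera should confirm this.

```bash
python3 - <<'E'
from h import *
c=arm.read_camera("scene"); E=np.array(c["extrinsics"]); s=arm.sense(); t=np.array(s["tcp_pos"])
I=c["color"].copy()
def pr(p):
    q=E[:3,:3]@p+E[:3,3]; return (c["fx"]*q[0]/q[2]+c["cx"],c["fy"]*q[1]/q[2]+c["cy"])
x0,y0=260,220; I=cv2.resize(I[y0:y0+200,x0:x0+200],None,fx=3,fy=3,interpolation=cv2.INTER_CUBIC)
for dz in(0,.02,.04,.06,.08):
    u,v=pr(t+[0,0,dz]); cv2.circle(I,(int((u-x0)*3),int((v-y0)*3)),3,(0,0,255),-1)
cv2.imwrite("pics/s2.png",I[:,:,::-1])
print(s["joint_pos"],s["ft_force"])
E
```

```text
[-1.15050519e-01  3.37817537e-01 -4.41582208e-01  7.91070421e-01
  2.02049029e-04  7.66937306e-01] [0.55835548 0.28342347 2.48988697]
```

View pics/s2.png

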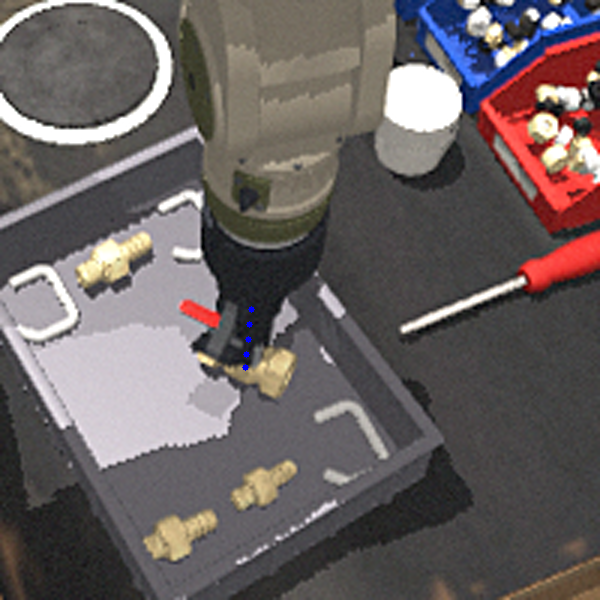

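The scene view confirms it. The fingertips end near (235,357), about at the top of the body, while the marked TCP (245,367) is roughly 30 mm lower. I'll open, descend further in small steps watching the force, and try again.

```bash
python3 -m inch '[[[0,0,0,0,0,0],[0,0,0,0,0,0],[0,0,0,0,0,0],[0,0,0,0,0,0]]]' 65
python3 -m inch '[[[0,0,6,0,0,0],[0,0,12,0,0,0],[0,0,16,0,0,0],[0,0,20,0,0,0],[0,0,20,0,0,0],[0,0,20,0,0,0]]]'
python3 - <<'E'
from h import *
c=arm.read_camera("wrist");s=c["color"][240:480,150:500];c=arm.read_camera("scene")["color"][270:370,290:390]
cv2.imwrite("pics/c3.png",np.hstack([cv2.resize(s,(438,300)),cv2.resize(c,(300,300))])[:,:,::-1])
E
```

```text
time_s: 4.85
tcp_pos: [0.508, 0.0218, 0.0052]
ee_rot: [-3.142, -0.0, 2.259]
ft_force: [0.1, 1.1, 0.4]
width: 0.0555
gripper_force: 0.0
time_s: 5.6
tcp_pos: [0.5082, 0.0218, -0.0147]
ee_rot: [3.141, 0.0, 2.26]
ft_force: [0.4, 0.1, -0.3]
width: 0.0555
gripper_force: 0.0
```

View pics/c3.png

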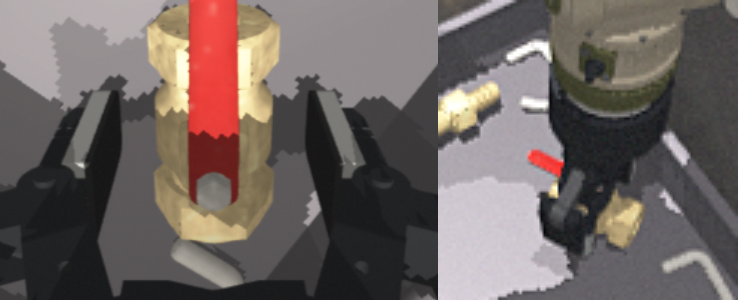

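No contact at a reported z of −15 mm, so the tip offset is confirmed. The left picture shows the pads at (95,110) and (335,110) straddling the body cleanly.

```bash
python3 -m inch '[[[0,0,3,0,0,0],[0,0,6,0,0,0],[0,0,6,0,0,0],[0,0,6,0,0,0]]]'
python3 -m inch '[[[0,0,0,0,0,0],[0,0,0,0,0,0],[0,0,0,0,0,0],[0,0,0,0,0,0],[0,0,0,0,0,0],[0,0,0,0,0,0]]]' 0
```

```text
time_s: 6.2
tcp_pos: [0.5093, 0.0218, -0.0181]
ee_rot: [3.139, 0.002, 2.26]
ft_force: [-8.8, -1.8, 21.2]
width: 0.0556
gripper_force: 0.1
time_s: 6.95
tcp_pos: [0.5086, 0.0217, -0.0199]
ee_rot: [3.141, 0.001, 2.259]
ft_force: [-3.2, -0.7, 10.6]
width: 0.0325
gripper_force: 58.9
```

```bash
python3 -m inch '[[[0,0,-5,0,0,0],[0,0,-15,0,0,0],[0,0,-35,0,0,0],[0,0,-60,0,0,0],[0,0,-90,0,0,0],[0,0,-120,0,0,0],[0,0,-140,0,0,0],[0,0,-150,0,0,0],[0,0,-150,0,0,0],[0,0,-150,0,0,0]]]'
python3 - <<'E'
from h import *
import pickle
c=snap("wrist","pics/w4.png"); pickle.dump(c,open("w4.pkl","wb")); 
s=arm.sense(); t=s["tcp_pos"]; y=s["ee_rot"][2]; print(t,s["ee_rot"],s["ft_force"])
# valve middle assumed at tcp xy (refine below)
d=np.array([.488,.3308])-t[:2]; print("tool shift",1000*(np.cos(y)*d[0]+np.sin(y)*d[1]),1000*(np.sin(y)*d[0]-np.cos(y)*d[1]))
c2=arm.read_camera("scene")["color"][170:370,250:450]
cv2.imwrite("pics/c4.png",np.hstack([cv2.resize(c["color"],(440,330)),cv2.resize(c2,(330,330))])[:,:,::-1])
E
```

```text
time_s: 8.2
tcp_pos: [0.5073, 0.0219, 0.1283]
ee_rot: [-3.14, -0.001, 2.26]
ft_force: [-0.1, 0.3, -1.8]
width: 0.0329
gripper_force: 60.0
[0.50724996 0.0219069  0.12818555] [-3.14024304e+00 -1.54286882e-03  2.25953478e+00] [ 0.23181342 -0.15107246 -3.83134366]
tool shift 250.71500950741992 181.45934585298718
```

View pics/c4.png

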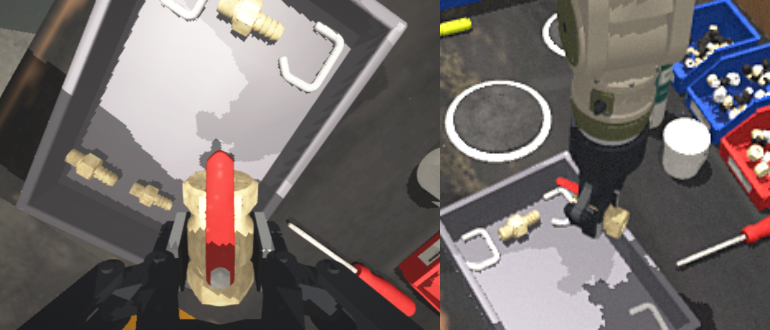

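The valve is held level with the lever on top (left picture, pivot (219,277)), and the other fittings are still in place. Moving over the pad.

```bash
python3 -m inch '[[[8,6,0,0,0,0],[29,21,0,0,0,0],[62,45,0,0,0,0],[102,74,0,0,0,0],[144,105,0,0,0,0],[184,134,0,0,0,0],[217,158,0,0,0,0],[239,174,0,0,0,0],[249,181,0,0,0,0],[249,181,0,0,0,0]]]'
python3 -m inch '[[[0,0,0,0,0,0],[0,0,0,0,0,0],[0,0,0,0,0,0],[0,0,0,0,0,0]]]'
cat > f.py <<'E'
from h import *
from scipy.spatial.transform import Rotation as Ro
s=arm.sense(); c=arm.read_camera("wrist"); I=c["color"].astype(int); t=s["tcp_pos"]; y=s["ee_rot"][2]; print(t,np.degrees(s["ee_rot"]))
E=np.array(c["extrinsics"])
def pr(p):
    q=E[:3,:3]@p+E[:3,3]; return np.round([c["fx"]*q[0]/q[2]+c["cx"],c["fy"]*q[1]/q[2]+c["cy"]],1)
x=np.array([np.cos(y),np.sin(y),0]) # toward lever tip
m=t+x*.0018; h=.0205  # middle x,y ; valve underside z = tcp+.0199+.005
zu=t[2]+.0249; m=np.array([m[0],m[1],zu])
for n,p in(("pivot",m+[0,0,.046]),("levertip",m+x*.053+[0,0,.046]),("lever end",m-x*.006+[0,0,.046]),("nut end top",m+x*.031+[0,0,.032])): print(n,pr(p))
red=(I[...,0]-I[...,1]>60)&(I[...,1]-I[...,2]<40); red[:,:280]=0; red[:,360:]=0
v,u=np.nonzero(red); print("red v",v.min(),v.max(),"u",u.min(),u.max())
cv2.imwrite("pics/w5.png",c["color"][:,:,::-1])
c2=arm.read_camera("scene")["color"][120:320,190:390]; t2=arm.read_camera("top")["color"][210:350,210:350]
cv2.imwrite("pics/c5.png",np.hstack([cv2.resize(c["color"],(400,300)),cv2.resize(c2,(390,300))])[:,:,::-1])
E
python3 f.py
```

```text
time_s: 9.55
tcp_pos: [0.4891, 0.3295, 0.1289]
ee_rot: [-3.141, 0.0, 2.261]
ft_force: [-1.2, -0.8, -2.4]
width: 0.0328
gripper_force: 60.0
time_s: 10.05
tcp_pos: [0.4898, 0.3287, 0.1294]
ee_rot: [3.141, 0.0, 2.259]
ft_force: [0.1, 0.1, -2.5]
width: 0.0332
gripper_force: 60.0
[0.48976884 0.32866264 0.12944894] [1.79986159e+02 2.76851117e-03 1.29418159e+02]
pivot [319.5 400.7]
levertip [319.4 224. ]
lever end [319.5 417.5]
nut end top [319.6 281.6]
red v 219 413 u 299 341
```

View pics/c5.png

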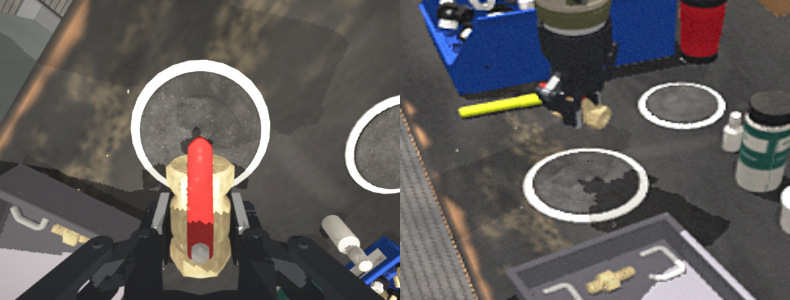

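The wrist view shows the valve level (lever tip and pivot within 4 px of prediction, no tilt), with the large pad behind it. The scene view shows it above that pad, centre about (585,185). Holding still, then handing in.

```bash
for i in 1 2 3; do python3 -m inch '[[[0,0,0,0,0,0],[0,0,0,0,0,0],[0,0,0,0,0,0],[0,0,0,0,0,0],[0,0,0,0,0,0],[0,0,0,0,0,0],[0,0,0,0,0,0],[0,0,0,0,0,0],[0,0,0,0,0,0],[0,0,0,0,0,0]]]'; done; python3 -c "
from station import arm
print(arm.sign_off())"
```

```text
time_s: 11.45
tcp_pos: [0.4896, 0.3291, 0.1293]
ee_rot: [3.142, -0.0, 2.26]
ft_force: [0.0, -0.2, -2.0]
width: 0.0326
gripper_force: 60.0
time_s: 12.7
tcp_pos: [0.4896, 0.3291, 0.1293]
ee_rot: [3.141, -0.0, 2.259]
ft_force: [-0.6, -0.3, -3.4]
width: 0.033
gripper_force: 60.0
time_s: 13.95
tcp_pos: [0.4896, 0.3291, 0.1293]
ee_rot: [3.142, -0.0, 2.26]
ft_force: [0.1, 0.4, -4.0]
width: 0.0329
gripper_force: 60.0
the job is handed in; nothing more can be done
None
```

I handed the job in at about 14 s with the valve held level, lever up, its middle about 15.5 cm above the centre of the larger pad and still for over 3 s; the first grip closed on the lever/stem because the real fingertips sit about 30 mm above the reported TCP, so I released and regripped it on the body.

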